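# Swap the seamer's lift pad: bin the chipped one, snap the sound one home

### The arm

A 6-joint arm with a two-finger parallel gripper is mounted at the origin on the work surface. World frame = base frame: x ahead of the robot, y to its left, z up, the work surface at z = 0. Lengths are in m, angles in rad, forces in N, time in s.
With the tool pointing down it reaches from about 0.225 to 0.875 m from the base axis. Payload 3.4 kg.
Tool frame: the origin (TCP) lies on the centre line of the jaws, within the pads' length; the fingertips stand 14 mm ahead of it and the grasp point (between the pads) lies 5 mm behind it (arm.tips_ahead is the distance from the TCP to the fingertips, in m); z points along the fingers, y is the direction in which the jaws open and shut (so a half turn about z gives the same grasp; the last joint's range is limited). The gripper opens to 85 mm and grips with 20 to 120 N. Pads are 22 mm wide; open, the fingers measure 114 mm over their backs; the gripper's body (76 mm by 85 mm) begins 54 mm behind the grasp point. The pads swing forward as they close: fully open they stand 13 mm farther back than shut.
Start: joints at [-1.301, 0.276, 1.505, -0, 1.361, -0.121], TCP at [0.219, -0.532, 0.245] pointing down, gripper open.
Joint ranges: [-2.89, 2.89], [-0.75, 2.08], [0.22, 2.7], [-1.18, 4.32], [0.11, 2.71], [-2.7, 2.7]. Speed limits (rad/s): [2.57, 2.57, 3.14, 3.14, 3.14, 3.14].

### API

Orientations are given as a unit quaternion [w, x, y, z].
In Python, from workcell import monitor, imaging, arm gives the robot as it stands. The module is installed in compiled form; this text tells all that it offers.
- The arm moves only by the shell command python3 -m jog 'ROWS'. ROWS is JSON, a list of rows, each a list of 7 numbers: the shift along the tool's x, y, z in cm, then the turn, a rotation vector about the tool's x, y, z in degrees, then the gripper's target within -1 to 1 (fully open at 1, half-way at 0, shut at -1). In form: [[x, y, z, ax, ay, az, gripper], ...]. A call has exactly 5 rows; each row shifts and turns the commanded pose from where the row before left it, along the tool's axes as they then stand; what a row does not reach is not made up. A row lasts 1/8 s, in which the tool goes at most 62.5 mm and 10.7 degrees, less where a joint would pass 70% of its speed; a pose out of reach is approached as far as the arm can. A call with a gripper value outside its range is refused whole. The fingers move at their own pace and stop on an object; the grip force is fixed at half the most. Time passes only in rows, so rows that do not move let the fingers close, or fill a call up. It gives the time, the measured TCP pose, the force and the opening at its end, in the units of the state.
- monitor.observe(): the state, without advancing time (a new reading comes with each control period).
- imaging.snapshot(name): name is "scene" or "top" or "wrist"; returns the picture (480x640x3 uint8, red, green, blue); there is no depth.
- imaging.calibration(name): a dict with "fx", "fy", "cx", "cy" (pixels), "rvec" (rotation vector, rad) and "tvec" (3), from world to camera coordinates, as OpenCV has them. Camera axes: x right, y down, z forward; pixel columns grow to the right and rows downward; lengths in m; the calibration is good to about 2 mm. The wrist camera is an equidistant fisheye: a pixel r from the principal point sees the ray r / f radians off the axis. A picture is of the moment at which its call begins: read the wrist's pose just before it. calibration takes no time and is no camera call; for the wrist camera it gives the pose at the moment of the call.
- arm.sign_off(): hands the job in, once; it reports no verdict.
The state is a dict: "clock": time; "q": joint angles; "joint_velocities": joint speeds; "joint_efforts": joint torques, N m; "tool_pos": TCP position; "orientation": TCP orientation; "wrist_force": force on the tool from outside, world axes, zero at the start; "wrist_torque": the same for the moment, N m; "finger_gap": finger opening in m.
Only numpy, scipy, OpenCV 4.12 (cv2) and the standard library are available. Lean on these libraries where they do the work, as an engineer would, in place of code of your own. Each camera call takes 0.05 s, during which the arm holds its last target. There are 200 camera calls.

### The job

Two white lift pads for the can seamer are waiting on the counter: put the one with a piece broken out of its side into the black reject bin and let it go there, then take the sound, fully round pad and press it, open end down, onto the steel stud of the lifter unit until it snaps over the balls. Do not stop at the click: keep pressing until the sprung ring under the pad is down on its stop, and finish while still holding it pressed down, without letting go or backing off. Leave the other things on the counter where they stand.

Things in the scene. Friction and masses are not known exactly. Their poses are not given: they have to be found in the camera images.
- sound_pad_center (a point): Centre (half-way up) of the sound pad: loose, plain white plastic puck, fully round, 50 mm diameter, 45 mm tall, about 70 g, standing open end down on the counter (this point starts 22 mm above it). z points up out of its closed flat top. Grip it by the sides or press on its top.
- sound_pad: The same sound pad; origin at the centre of its underside, z up. The underside has a blind round socket 35 mm deep: mouth 30 mm wide, chamfered to 25 mm in a lip 5 mm tall, 34 mm wide above the lip.
- chipped_pad_center (a point): Centre (half-way up) of the chipped pad: loose white plastic puck of the same size and stance (50 mm diameter, 45 mm tall, about 60 g), but with a piece broken out of its side over the full height, a gap about 28 mm wide at the rim and 12 mm deep. The gap faces this point's +x axis; the sides at its +y and -y are whole and can be gripped.
- chipped_pad: The same chipped pad; origin at the centre of its underside, z up, gap towards +x.
- bin: Black open-topped reject bin, fixed, 150 x 150 mm, 60 mm tall, walls and floor 4 mm; origin at the centre of its underside, z up. It stands on one side of the pads and the lifter unit on the other; which side varies.
- lifter: Lifter unit: fixed black box 130 x 130 mm, 50 mm tall, with an upright steel stud in its middle; origin at the centre of its underside, z up. Pressing a pad onto the stud takes up to about 10 N until it rides over the balls; the force drops (click) with its underside about 20 mm below the stud tip and the balls then pull it on down; it meets the seat ring at 28 mm and has the ring on its stop at 33 mm.
- stud_tip (a point): Centre of the stud's top end, 111 mm above the counter, z up. The stud widens from 12 mm at the tip to 22 mm diameter 8 mm lower. Four sprung steel balls stand out of it, 31 mm across, their centres 16 mm below the tip. A pad set loosely over the stud rests on them with its underside 12 mm below the tip.
- seat_ring (a joint): Aluminium ring, 46 mm outer diameter, around the stud, sliding down against a spring: 0 up (its top 83 mm above the counter, 28 mm below the stud tip), 0.005 m down on its stop. Takes 2 N to start, about 6.5 N at 3 mm and 9.5 N at the stop; springs back up when not pressed.
- tamper: Bystander: upright steel coffee tamper, 58 dia x 88 tall (mm); loose; origin at the centre of its underside. Leave it alone.
- can_ends: Bystander: low stack of aluminium can ends, 54 dia x 21 tall (mm); loose; origin at the centre of its underside. Leave it alone.
- can: Bystander: plain aluminium can, 57 dia x 135 tall (mm); loose; origin at the centre of its underside. Leave it alone.
- cups: Bystander: stack of paper cups upside down, 86 dia x 120 tall (mm); loose; origin at the centre of its underside. Leave it alone.
- pitcher: Bystander: steel milk pitcher with a handle, 80 dia x 100 tall (mm); loose; origin at the centre of its underside. Leave it alone.
- jar: Bystander: amber glass jar with a black lid, 76 dia x 120 tall (mm); loose; origin at the centre of its underside. Leave it alone.
- spoon: Bystander: steel spoon lying flat, 150 long (mm); loose; origin at the centre of its underside. Leave it alone.
Things that resemble listed ones, but are neither listed nor needed, are in the scene too. Leave any brown or green look-alike of the sound_pad alone.

How it is judged:
By the outcome, as a careful person would: the job done as asked, in the order asked, and still so for the second after the job is handed in, while the arm keeps its last pose, push and grip.
It also fails if it takes over 51 s, if anything falls off the work surface, if the arm or the gripper's body presses on something with over 40 N, if the wrist force passes 120 N, or if a joint passes its speed limit or range.

## Working session

There is one attempt and no reset: what is moved stays moved. The work goes in short steps, Python scripts to look and compute and a shell command to move; the robot and the scene stay as the last step left them, time stands still between calls to the robot, and variables do not carry over. Pictures are saved under pics/ and viewed, about 8 in all and at most 12, crops included, and the job is handed in when it is done.

```bash
mkdir -p pics; cat > h.py <<'E'
import numpy as np, cv2
from scipy.spatial.transform import Rotation as R
from workcell import monitor, imaging, arm
def snap(n,f):
    im=imaging.snapshot(n); cv2.imwrite(f'pics/{f}.png',im[:,:,::-1]); return im
def ray(n,u,v,c=None):
    c=c or imaging.calibration(n); Rm=cv2.Rodrigues(np.array(c['rvec'],float))[0]; t=np.array(c['tvec'],float).ravel()
    a=np.array([(u-c['cx'])/c['fx'],(v-c['cy'])/c['fy'],1.])
    if n=='wrist':
        r=np.hypot(a[0],a[1]); a=np.array([a[0]/r*np.sin(r),a[1]/r*np.sin(r),np.cos(r)]) if r>1e-9 else a
    return -Rm.T@t, Rm.T@a
def onplane(n,u,v,z,c=None):
    o,d=ray(n,u,v,c); return o+d*(z-o[2])/d[2]
def proj(n,P,c=None):
    c=c or imaging.calibration(n); Rm=cv2.Rodrigues(np.array(c['rvec'],float))[0]; p=Rm@np.array(P,float)+np.array(c['tvec'],float).ravel()
    if n=='wrist':
        h=np.hypot(p[0],p[1]); th=np.arctan2(h,p[2]); x,y=p[0]/h*th,p[1]/h*th
    else: x,y=p[0]/p[2],p[1]/p[2]
    return np.array([x*c['fx']+c['cx'],y*c['fy']+c['cy']])
E
python3 - <<'E'
from h import *
for n in('scene','top'):
    snap(n,n+'0'); o,d=ray(n,320,240); print(n,o,d)
s=monitor.observe();print(s)
E
```

```text
scene [ 1.19141121 -0.22420195  0.9481752 ] [-0.60247322  0.20365975 -0.77175389]
top [0.4150494  0.01691997 1.39856223] [ 0.09545252 -0.00575918 -0.995427  ]
{'clock': 0.1, 'q': array([-1.30098764e+00,  2.76532915e-01,  1.50600051e+00,  5.05644926e-05,
        1.36071563e+00, -1.20956757e-01]), 'joint_velocities': array([-6.24758318e-04, -5.22860351e-04, -3.00524674e-03,  4.10095666e-05,
        2.23030503e-04,  5.50979152e-04]), 'joint_efforts': array([ 5.21462043e-04, -4.17702699e+01, -2.46406031e+01, -1.33490280e-04,
        5.83655928e-03,  1.65815828e-05]), 'tool_pos': array([ 0.21892932, -0.53120655,  0.24452794]), 'orientation': array([-8.27747413e-04,  9.80974130e-01,  1.94136730e-01, -3.69292547e-05]), 'wrist_force': array([0.18379139, 0.39475653, 0.10554895]), 'wrist_torque': array([ 0.00127761, -0.0041386 ,  0.03360423]), 'finger_gap': 0.08520213807700967}
```

View pics/top0.png

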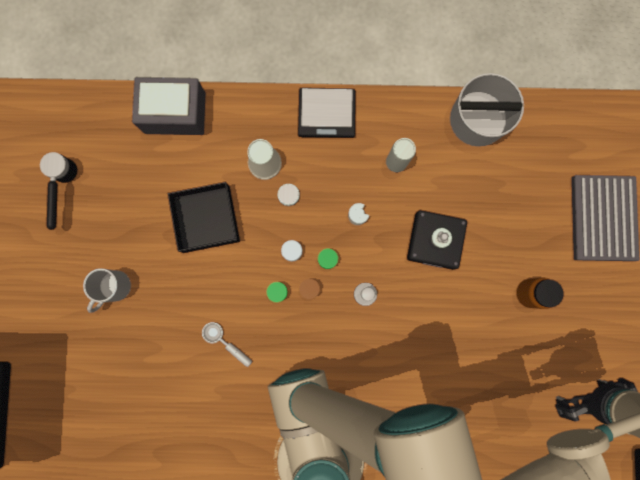

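View pics/scene0.png

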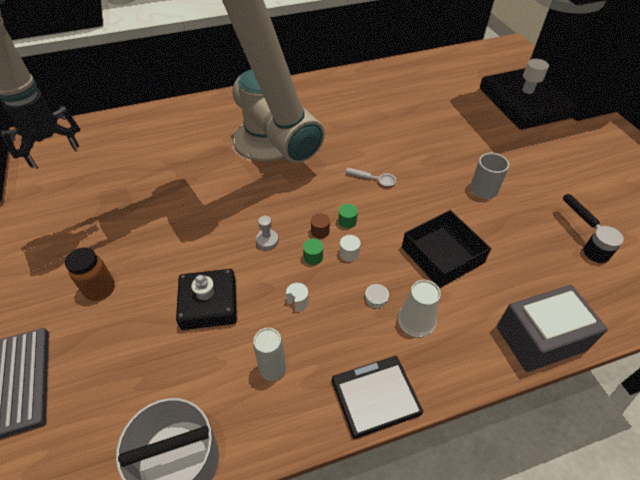

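The top view shows these candidates:
- White round at (292,251), scene (350,248): tall, so it looks like the sound pad.
- White with a notch at (359,214), scene (297,296): the chipped pad.
- Disc at (289,195), scene (377,296): low, so it is the can ends.
- Green pucks at (328,259) and (277,292), and a brown one at (310,289): look-alikes to leave alone.

The stud is at (442,238) and the bin at (204,217). Next I'll measure these and check them in one close crop.

```bash
python3 - <<'E'
from h import *
t=cv2.imread('pics/top0.png'); s=cv2.imread('pics/scene0.png')
def cen(im,n,u,v,r,z,thr=150):
    b=im[v-r:v+r,u-r:u+r]; hsv=cv2.cvtColor(b,cv2.COLOR_BGR2HSV)
    m=((hsv[...,1]<50)&(hsv[...,2]>thr)).astype(np.uint8)
    k,l,st,c=cv2.connectedComponentsWithStats(m); i=1+st[1:,4].argmax()
    pts=np.argwhere(l==i)[:,::-1].astype(np.float32)+[u-r,v-r]
    (x,y),rad=cv2.minEnclosingCircle(pts.astype(np.float32))
    return (x,y,rad),onplane(n,x,y,z),onplane(n,c[i][0]+u-r,c[i][1]+v-r,z),st[i]
for nm,u,v,z in(('sound',292,251,.045),('chip',359,214,.045),('ends',289,195,.021)):
    c,p,q,st=cen(t,'top',u,v,16,z); w=onplane('top',c[0]+c[2],c[1],z)
    print(nm,np.round(c,1),'P',p.round(4),'centroid',q.round(4),'rad',np.linalg.norm(w-p).round(4),st)
for nm,u,v,z in(('stud',441,238,.111),('bin',204,217,.06)): print(nm,onplane('top',u,v,z).round(4))
# box: dark hull
for nm,u,v,r,z in(('bin',204,217,45,.06),('lifter',437,239,40,.05)):
    g=cv2.cvtColor(t,cv2.COLOR_BGR2HSV)[v-r:v+r,u-r:u+r,2]; m=(g<60).astype(np.uint8)
    k,l,st,c=cv2.connectedComponentsWithStats(m); i=1+st[1:,4].argmax()
    rr=cv2.minAreaRect((np.argwhere(l==i)[:,::-1]+[u-r,v-r]).astype(np.float32)); 
    P=np.array([onplane('top',*x,z) for x in cv2.boxPoints(rr)]); print(nm,rr,P.mean(0).round(4),np.linalg.norm(np.diff(P,axis=0),axis=1).round(3), np.degrees(np.arctan2(P[1,1]-P[0,1],P[1,0]-P[0,0])))
# stud in scene
for nm,P in(('stud',onplane('top',441,238,.111)),): print(proj('scene',P))
a=cv2.resize(t[170:280,240:480],(800,366),interpolation=3); b=cv2.resize(s[210:320,170:410],(800,366),interpolation=3)
cv2.imwrite('pics/crop0.png',cv2.resize(np.vstack([a,b]),(640,586)))
E
```

```text
sound [291.1 250.1  10.4] P [0.5181 0.0805 0.045 ] centroid [0.5182 0.0805 0.045 ] rad 0.0258 [  5   5  21  21 340]
chip [358.7 213.   10.1] P [ 0.6147 -0.0867  0.045 ] centroid [ 0.6135 -0.0841  0.045 ] rad 0.0255 [  6   5  20  21 288]
ends [288.1 194.2  10.8] P [0.6636 0.0929 0.021 ] centroid [0.6639 0.0932 0.021 ] rad 0.0276 [  5   5  21  21 359]
stud [ 0.5486 -0.2781  0.111 ]
bin [0.5953 0.2975 0.06  ]
bin ((203.5304718017578, 217.29962158203125), (60.66928482055664, 62.387115478515625), 78.9964599609375) [0.5949 0.2986 0.06  ] [0.155 0.152 0.153] -77.7069985801053
lifter ((436.6730651855469, 239.63461303710938), (52.55912780761719, 51.186309814453125), 11.309932708740234) [ 0.551  -0.2813  0.05  ] [0.129 0.131 0.128] -11.127668547637507
[202.68479778 274.78502175]
```

View pics/crop0.png

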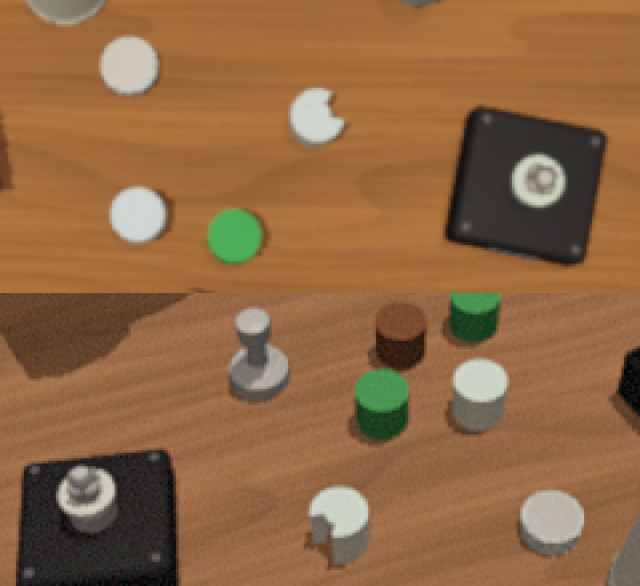

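The choice is confirmed: the notched puck at top (359,214) is the chipped pad, and its gap faces about −65° in yaw. The plain white one at (292,251) is the sound pad, radius 25.8 mm. Now moving above the chipped pad.

```bash
python3 -m jog '[[5.3,-2.6,0,0,0,0,1],[5.3,-2.6,0,0,0,0,1],[5.3,-2.6,0,0,0,0,1],[5.3,-2.6,0,0,0,0,1],[5.3,-2.6,0,0,0,0,1]]' | tail -1; python3 -m jog '[[5.3,-2.6,0,0,0,0,1],[5.3,-2.6,0,0,0,0,1],[5.3,-2.6,0,0,0,0,1],[5.3,-2.6,0,0,0,0,1],[5.3,-2.6,0,0,0,0,1]]'; python3 -m jog '[[0,0,1,0,0,-10,1],[0,0,1,0,0,-10,1],[0,0,1,0,0,-10,1],[0,0,1,0,0,-10,1],[0,0,1,0,0,-10,1]]' ; python3 -m jog '[[0,0,0,0,0,-10,1],[0,0,0,0,0,-10,1],[0,0,0,0,0,-10,1],[0,0,0,0,0,-10,1],[0,0,0,0,0,-2.5,1]]'
python3 - <<'E'
from h import *
s=monitor.observe(); T=R.from_quat(np.roll(s['orientation'],-1)); print(T.as_matrix().round(3), s['clock'])
print(T.inv().apply(np.array([.615,-.087,.12])-s['tool_pos'])*100)
c=imaging.calibration('wrist'); snap('wrist','w1'); print(proj('wrist',[.615,-.087,.045],c))
E
```

```text
finger_gap: 0.0854
clock: 1.35
tool_pos: [0.6109, -0.0878, 0.2449]
orientation: [0.0, 0.981, 0.194, -0.0]
wrist_force: [-0.0, -0.4, 0.5]
finger_gap: 0.0853
clock: 1.98
tool_pos: [0.6097, -0.0892, 0.1943]
orientation: [-0.0, 0.805, 0.593, -0.0]
wrist_force: [0.0, -0.0, 0.3]
finger_gap: 0.0853
clock: 2.6
tool_pos: [0.6097, -0.0893, 0.1947]
orientation: [-0.001, 0.537, 0.843, -0.0]
wrist_force: [0.1, -0.2, -0.1]
finger_gap: 0.0852
[[-0.423  0.906 -0.001]
 [ 0.906  0.423  0.   ]
 [ 0.001 -0.001 -1.   ]] 2.6
[-0.02121322  0.58449422  7.46939778]
[321.94004181 226.30842897]
```

View pics/w1.png

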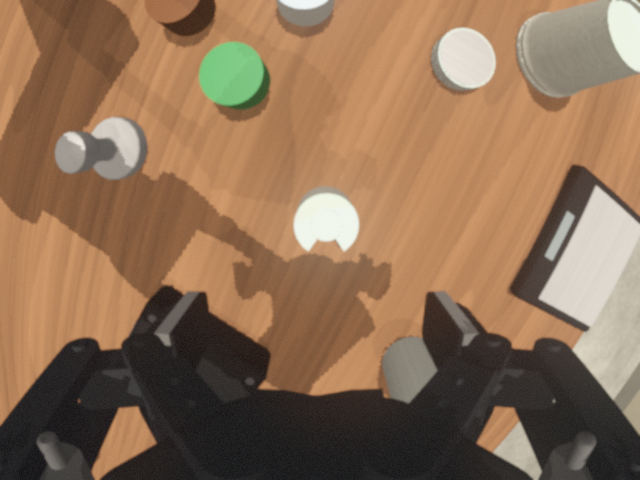

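The wrist view shows the chipped pad centred near (326,223), gap facing the hand, with the jaws along its whole sides. Next I'll convert that to a position.

```bash
python3 - <<'E'
from h import *
s=monitor.observe(); T=R.from_quat(np.roll(s['orientation'],-1)); c=imaging.calibration('wrist')
im=cv2.imread('pics/w1.png'); h=cv2.cvtColor(im,cv2.COLOR_BGR2HSV)[180:270,280:375]
for th in(200,):
    m=((h[...,1]<60)&(h[...,2]>th)).astype(np.uint8); k,l,st,ce=cv2.connectedComponentsWithStats(m); i=1+st[1:,4].argmax()
    pts=np.argwhere(l==i)[:,::-1].astype(np.float32)+np.float32([280,180]); (x,y),r=cv2.minEnclosingCircle(pts)
    P=onplane('wrist',x,y,.045,c); print(x,y,r,st[i],P, np.linalg.norm(onplane('wrist',x+r,y,.045,c)-P)); print(T.inv().apply(P-s['tool_pos'])*100)
E
```

```text
326.0 225.0 33.13618087768555 [  13   13   67   59 2911] [ 0.61740224 -0.08474728  0.045     ] 0.02564657757131795
[ 0.07844535  0.90592596 14.97022739]
```

```bash
python3 -m jog '[[0.1,0.8,2,0,0,0,1],[0,0,4,0,0,0,1],[0,0,4,0,0,0,1],[0,0,3.5,0,0,0,1],[0,0,2.5,0,0,0,1]]'; python3 -m jog '[[0,0,0.9,0,0,0,1],[0,0,0,0,0,0,-1],[0,0,0,0,0,0,-1],[0,0,0,0,0,0,-1],[0,0,0,0,0,0,-1]]'; python3 -m jog '[[0,0,0,0,0,0,-1],[0,0,0,0,0,0,-1],[0,0,-1,0,0,0,-1],[0,0,-3,0,0,0,-1],[0,0,-3,0,0,0,-1]]'
```

```text
clock: 3.28
tool_pos: [0.6158, -0.0848, 0.0331]
orientation: [-0.001, 0.538, 0.843, -0.0]
wrist_force: [0.2, 0.3, 0.2]
finger_gap: 0.0855
clock: 3.9
tool_pos: [0.618, -0.0854, 0.0279]
orientation: [0.002, 0.538, 0.843, 0.0]
wrist_force: [0.7, 0.0, 5.6]
finger_gap: 0.0483
clock: 4.53
tool_pos: [0.6163, -0.085, 0.097]
orientation: [-0.001, 0.538, 0.843, -0.0]
wrist_force: [0.5, 0.8, 0.3]
finger_gap: 0.0478
```

```bash
python3 -m jog '[[0,0,-3,0,0,0,-1],[5.1,2.0,0,0,0,0,-1],[5.1,2.0,0,0,0,0,-1],[5.1,2.0,0,0,0,0,-1],[5.1,2.0,0,0,0,0,-1]]'; python3 -m jog '[[5.1,2.1,0,0,0,0,-1],[5.1,2.1,0,0,0,0,-1],[5.1,2.1,0,0,0,0,-1],[0,0,0,0,0,0,-1],[0,0,0,0,0,0,-1]]'; python3 - <<'E'
from h import *
s=monitor.observe(); print(s['tool_pos'],s['finger_gap']); c=imaging.calibration('wrist'); snap('wrist','w2')
print([proj('wrist',np.array([.595,.2985,.06])+R.from_euler('z',12.3,degrees=True).apply([a,b,0]),c).round() for a,b in((.075,.075),(.075,-.075),(-.075,-.075),(-.075,.075))])
E
```

```text
clock: 5.15
tool_pos: [0.6031, 0.1352, 0.1267]
orientation: [0.0, 0.538, 0.843, -0.0]
wrist_force: [0.5, 0.5, -0.5]
finger_gap: 0.0478
clock: 5.78
tool_pos: [0.5959, 0.2985, 0.1261]
orientation: [0.0, 0.538, 0.843, -0.001]
wrist_force: [-0.0, -0.7, -1.1]
finger_gap: 0.0478
[0.59586046 0.29847826 0.12614118] 0.04777568416322161
[array([474., 161.]), array([399., 387.]), array([173., 342.]), array([205.,  98.])]
```

View pics/w2.png

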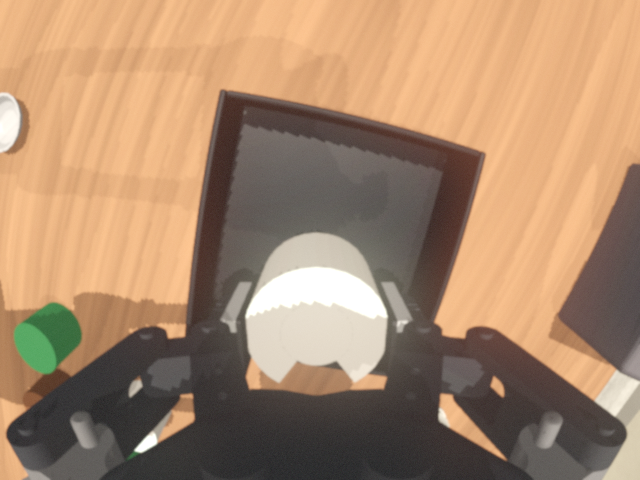

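The bin's far corners are at (222,92) and (483,154), about 0.5–1 cm towards tool +y from where I predicted them. I'll shift, lower, release and rise.

```bash
python3 -m jog '[[0,0.5,1,0,0,0,-1],[0,0,3,0,0,0,-1],[0,0,2.8,0,0,0,-1],[0,0,1.5,0,0,0,-1],[0,0,0,0,0,0,-1]]'; python3 -m jog '[[0,0,0,0,0,0,0.6],[0,0,0,0,0,0,0.6],[0,0,0,0,0,0,0.6],[0,0,0,0,0,0,0.6],[0,0,-1,0,0,0,0.6]]'; python3 -m jog '[[0,0,-5,0,0,0,0.6],[0,0,-5,0,0,0,0.6],[0,0,0,0,0,0,0.6],[-4,-2,0,0,0,0,0.6],[-4,-2,0,0,0,0,0.6]]'; python3 - <<'E'
from h import *
s=monitor.observe(); print(s['tool_pos'],s['finger_gap']); T=R.from_quat(np.roll(s['orientation'],-1))
print(T.inv().apply(np.array([.519,.082,.18])-s['tool_pos'])*100); snap('wrist','w3')
E
```

```text
clock: 6.45
tool_pos: [0.6004, 0.3, 0.0418]
orientation: [-0.001, 0.539, 0.843, -0.001]
wrist_force: [0.3, -0.4, -0.6]
finger_gap: 0.0479
clock: 7.08
tool_pos: [0.6002, 0.3008, 0.053]
orientation: [-0.001, 0.538, 0.843, -0.001]
wrist_force: [-0.3, 0.8, 1.6]
finger_gap: 0.0687
clock: 7.7
tool_pos: [0.5976, 0.211, 0.1529]
orientation: [-0.0, 0.537, 0.843, -0.0]
wrist_force: [0.8, 0.0, -0.6]
finger_gap: 0.0682
[0.59761035 0.21096677 0.15289672] 0.06823953184985951
[ -8.36980994 -12.57480818  -2.69935507]
```

View pics/w3.png

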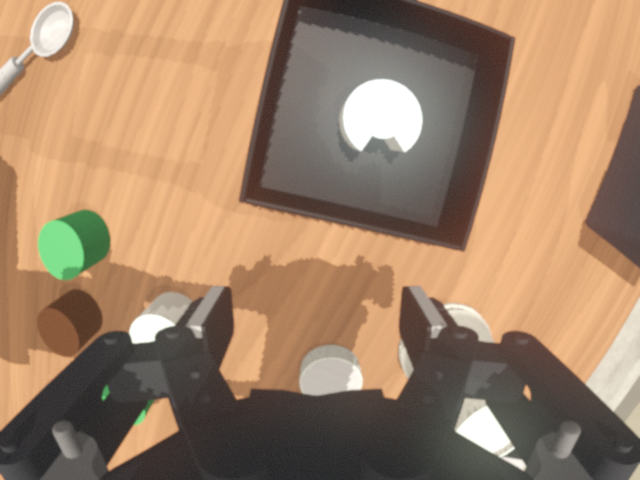

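The chipped pad stands released inside the bin at (382,118). Now over to the sound pad.

```bash
python3 -m jog '[[-2.8,-4.2,-1.5,0,0,0,0.7],[-2.8,-4.2,-1.5,0,0,0,0.7],[-2.8,-4.2,0,0,0,0,0.7],[0,0,0,0,0,0,0.7],[0,0,0,0,0,0,0.7]]'; python3 - <<'E'
from h import *
s=monitor.observe(); T=R.from_quat(np.roll(s['orientation'],-1)); c=imaging.calibration('wrist'); im=snap('wrist','w4')
u,v=proj('wrist',[.519,.082,.045],c).astype(int); print(u,v)
h=cv2.cvtColor(im,cv2.COLOR_RGB2HSV)
m=((h[...,1]<60)&(h[...,2]>200)).astype(np.uint8); k,l,st,ce=cv2.connectedComponentsWithStats(m)
for i in range(1,k):
    if st[i,4]<800: continue
    pts=np.argwhere(l==i)[:,::-1].astype(np.float32); (x,y),r=cv2.minEnclosingCircle(pts); P=onplane('wrist',x,y,.045,c)
    print(x,y,r,st[i],P.round(4),np.linalg.norm(onplane('wrist',x+r,y,.045,c)-P).round(4),T.inv().apply(P-s['tool_pos'])*100)
E
```

```text
clock: 8.38
tool_pos: [0.5197, 0.0827, 0.1833]
orientation: [0.0, 0.538, 0.843, 0.0]
wrist_force: [0.2, 0.2, -0.1]
finger_gap: 0.0724
312 230
527.0 30.0 31.40073585510254 [ 500    2   52   56 2012] [0.605  0.3054 0.045 ] 0.0343 [16.61727586 17.09523567 13.84927523]
314.986083984375 229.39198303222656 34.64994430541992 [ 281  196   69   66 3652] [0.5203 0.0831 0.045 ] 0.0257 [6.98259157e-03 5.97720065e-02 1.38300035e+01]
469.0 277.5 30.45088005065918 [ 442  249   55   58 2467] [0.6514 0.0995 0.045 ] 0.0293 [-4.01262576 12.64987793 13.83948563]
627.0 288.5 38.422096252441406 [ 606  252   34   75 1912] [0.8425 0.1643 0.045 ] 0.0797 [-6.16842871 32.71284531 13.85583746]
615.32568359375 362.67431640625 45.34516143798828 [ 570  324   70   85 2007] [0.9018 0.0871 0.045 ] 0.1116 [-15.66640094  34.84927198  13.85487096]
```

```bash
python3 -m jog '[[0,0,4,0,0,0,0.7],[0,0,4,0,0,0,0.7],[0,0,4,0,0,0,0.7],[0,0,2.5,0,0,0,0.7],[0,0,1.2,0,0,0,0.7]]'; python3 -m jog '[[0,0,0,0,0,0,0.7],[0,0,0,0,0,0,-1],[0,0,0,0,0,0,-1],[0,0,0,0,0,0,-1],[0,0,0,0,0,0,-1]]';python3 -m jog '[[0,0,0,0,0,0,-1],[0,0,0,0,0,0,-1],[0,0,0,0,0,0,-1],[0,0,0,0,0,0,-1],[0,0,0,0,0,0,-1]]'; python3 -m jog '[[0,0,-2,0,0,0,-1],[0,0,-4,0,0,0,-1],[0,0,-4,0,0,0,-1],[0,0,-4,0,0,0,-1],[0,0,-2,0,0,0,-1]]'; python3 - <<'E'
from h import *
s=monitor.observe(); T=R.from_quat(np.roll(s['orientation'],-1)); print(T.inv().apply(np.array([.5486+.02,-.2781+.0,.185])-s['tool_pos'])*100)
E
```

```text
clock: 9.05
tool_pos: [0.5191, 0.0834, 0.0244]
orientation: [-0.001, 0.537, 0.843, -0.001]
wrist_force: [-0.2, -0.1, -0.2]
finger_gap: 0.0723
clock: 9.68
tool_pos: [0.5205, 0.0825, 0.0277]
orientation: [0.001, 0.538, 0.843, 0.001]
wrist_force: [-0.2, 0.2, 7.2]
finger_gap: 0.0486
clock: 10.3
tool_pos: [0.5205, 0.0825, 0.0277]
orientation: [0.001, 0.538, 0.843, 0.001]
wrist_force: [-0.8, 1.7, 6.8]
finger_gap: 0.0483
clock: 10.92
tool_pos: [0.5201, 0.0823, 0.1888]
orientation: [0.002, 0.538, 0.843, 0.001]
wrist_force: [-0.2, 0.0, -1.3]
finger_gap: 0.0483
[-34.73521126 -10.76106288   0.40612956]
```

```bash
python3 -m jog '[[-5.1,-1.6,0,0,0,0,-1],[-5.1,-1.6,0,0,0,0,-1],[-5.1,-1.6,0,0,0,0,-1],[-5.1,-1.6,0,0,0,0,-1],[-5.1,-1.6,0,0,0,0,-1]]'; python3 -m jog '[[-5.1,-1.6,0,0,0,0,-1],[-5.1,-1.6,0,0,0,0,-1],[-5.1,-1.6,0,0,0,0,-1],[0,0,0,0,0,0,-1],[0,0,0,0,0,0,-1]]'; python3 - <<'E'
from h import *
s=monitor.observe(); print(s['tool_pos'],s['finger_gap']); c=imaging.calibration('wrist'); snap('wrist','w5'); snap('top','t5')
print(proj('wrist',[.5486,-.2781,.111],c),c)
w=cv2.imread('pics/w5.png'); t=cv2.imread('pics/t5.png')[190:290,390:490]
cv2.imwrite('pics/v5.png',w[0:460])
E
```

```text
clock: 11.55
tool_pos: [0.5538, -0.1843, 0.1863]
orientation: [0.0, 0.538, 0.843, 0.0]
wrist_force: [1.7, 0.1, -0.8]
finger_gap: 0.0481
clock: 12.18
tool_pos: [0.5743, -0.3412, 0.1858]
orientation: [-0.001, 0.538, 0.843, 0.0]
wrist_force: [-0.1, 0.5, -1.3]
finger_gap: 0.0478
[ 0.57426751 -0.34116933  0.1857519 ] 0.04784762383466137
[319.41086687 135.58978643] {'fx': 371.64829954431775, 'fy': 371.64829954431775, 'cx': 316.05583737748435, 'cy': 237.96122064106197, 'rvec': array([-2.82020661, -0.62004825, -0.08094784]), 'tvec': array([-0.37955029, -0.55036624,  0.1799392 ])}
```

View pics/v5.png

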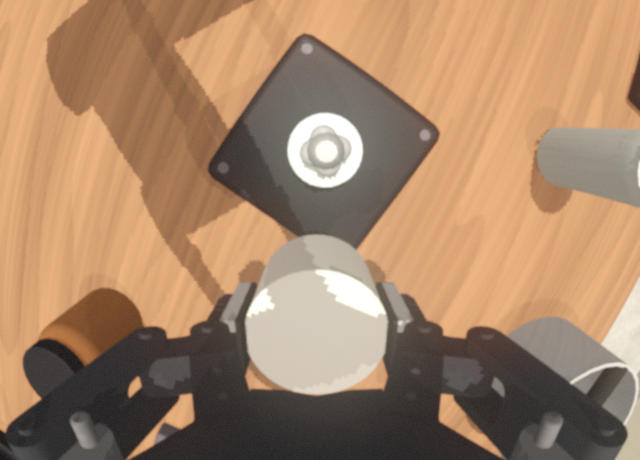

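The stud tip is at about (326,150) and the ring centre at about (325.5,150). The held pad's top runs from x=246 to 387, centred near (316.5,331). Next I'll get the offset from stud to pad.

```bash
python3 - <<'E'
from h import *
s=monitor.observe(); T=R.from_quat(np.roll(s['orientation'],-1)); c=imaging.calibration('wrist'); z0=s['tool_pos'][2]
im=cv2.imread('pics/w5.png'); h=cv2.cvtColor(im,cv2.COLOR_BGR2HSV)
m=((h[...,1]<60)&(h[...,2]>120)).astype(np.uint8)[100:200,275:375]; k,l,st,ce=cv2.connectedComponentsWithStats(m); i=1+st[1:,4].argmax()
pts=np.argwhere(l==i)[:,::-1].astype(np.float32)+np.float32([275,100]); (x,y),r=cv2.minEnclosingCircle(pts)
tool=lambda P:(T.inv().apply(P-s['tool_pos'])*100).round(2)
P=onplane('wrist',x,y,.083,c); print('ring',x,y,r,P.round(4),np.linalg.norm(onplane('wrist',x+r,y,.083,c)-P),tool(P))
P=onplane('wrist',326,150,.111,c); print('tip',P.round(4),tool(P))
zt=z0+.0173
L,Rr=[onplane('wrist',u,331,zt,c) for u in(246,387)]; B=onplane('wrist',316.5,393,zt,c); F=onplane('wrist',316.5,270,zt,c)
print('pad',tool(L),tool(Rr),tool(B),tool(F),np.linalg.norm(L-Rr),np.linalg.norm(B-F))
o,d=ray('wrist',0+c['cx'],c['cy'],c); print('cam',tool(o),d)
E
```

```text
ring 328.44915771484375 146.22882080078125 43.68754196166992 [ 0.5568 -0.2804  0.083 ] 0.02730300459571751 [ 6.16  0.91 10.33]
tip [ 0.5554 -0.2829  0.111 ] [5.99 0.68 7.53]
pad [ 0.18 -2.29 -1.73] [ 0.17  2.58 -1.73] [-2.51  0.14 -1.73] [ 2.44  0.15 -1.73] 0.048769003179637144 0.049566550332265515
cam [  6.49   0.13 -12.91] [ 0.10846756 -0.23285846 -0.96644282]
```

```bash
python3 - <<'E'
from h import *
print(onplane('scene',201.5,278,.111),onplane('top',443.6,236.7,.111), onplane('top',441.5,238.5,.083))
a=cv2.imread('pics/top0.png')[215:260,415:465]; b=cv2.imread('pics/scene0.png')[262:307,180:230]
cv2.imwrite('pics/c6.png',np.hstack([cv2.resize(x,(400,360),interpolation=0) for x in(a,b)]))
E
```

```text
[ 0.55632953 -0.28197978  0.111     ] [ 0.55184964 -0.2842717   0.111     ] [ 0.55033395 -0.2856982   0.083     ]
```

View pics/c6.png

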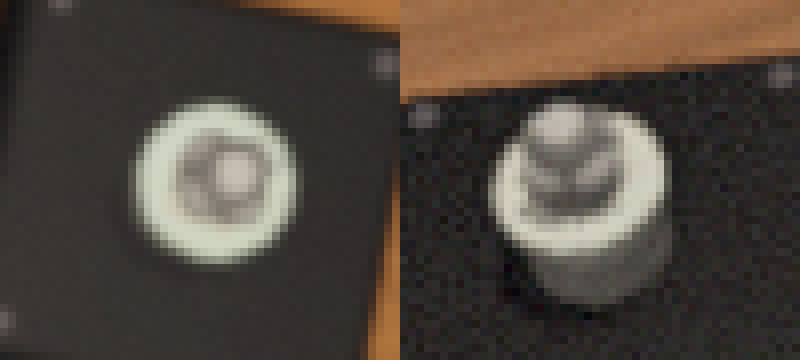

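In this crop the tip is at top (444.5,237) and scene (200,277.6). Both rays land within about 3 mm of the wrist estimate, (0.554,−0.2845). Moving over the stud and lowering onto it.

```bash
python3 -m jog '[[3,0.25,0,0,0,0,-1],[3,0.25,0,0,0,0,-1],[0,0,1.5,0,0,0,-1],[0,0,1.5,0,0,0,-1],[0,0,0.8,0,0,0,-1]]'; python3 -m jog '[[0,0,0.4,0,0,0,-1],[0,0,0.4,0,0,0,-1],[0,0,0.2,0,0,0,-1],[0,0,0,0,0,0,-1],[0,0,0,0,0,0,-1]]'; python3 -c "
from h import *
s=monitor.observe(); T=R.from_quat(np.roll(s['orientation'],-1));print(s['tool_pos'],T.inv().apply(s['wrist_force']), 'under tip mm',111-(s['tool_pos'][2]-.0277)*1000)
im=snap('scene','s7'); cv2.imwrite('pics/s7c.png',cv2.resize(im[180:340,120:300,::-1],(720,640)[:2] and (675,600),interpolation=3))"
```

```text
clock: 12.9
tool_pos: [0.5539, -0.285, 0.1467]
orientation: [-0.001, 0.538, 0.843, -0.0]
wrist_force: [-0.2, -0.3, -0.5]
finger_gap: 0.0484
clock: 13.52
tool_pos: [0.5544, -0.2852, 0.1386]
orientation: [0.0, 0.538, 0.843, -0.0]
wrist_force: [0.1, 0.7, -0.7]
finger_gap: 0.0484
[ 0.55436607 -0.28520366  0.13862872] [0.57381843 0.33627774 0.6512094 ] under tip mm 0.07127522907208572
```

View pics/s7c.png

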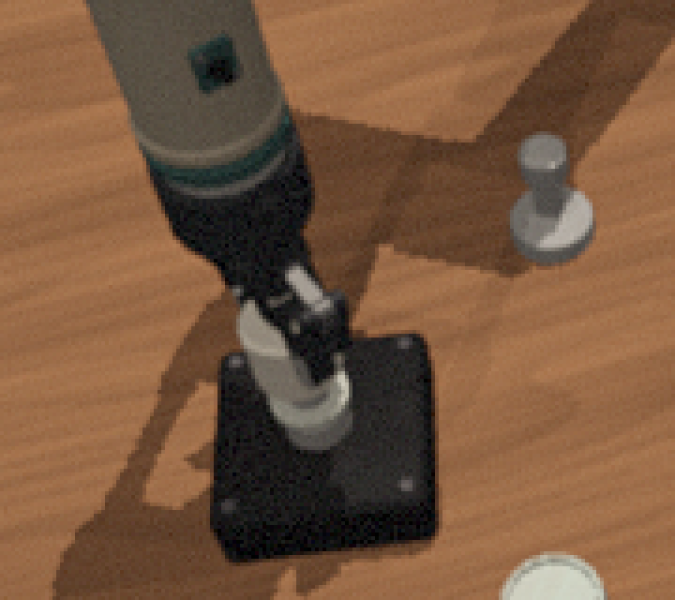

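The pad is over the stud at crop (290,365), with the ring below it at (312,400). I'll go down in small steps and watch the force.

```bash
python3 -m jog '[[0,0,0.2,0,0,0,-1],[0,0,0.2,0,0,0,-1],[0,0,0.2,0,0,0,-1],[0,0,0,0,0,0,-1],[0,0,0,0,0,0,-1]]'; python3 -m jog '[[0,0,0.2,0,0,0,-1],[0,0,0.2,0,0,0,-1],[0,0,0.1,0,0,0,-1],[0,0,0,0,0,0,-1],[0,0,0,0,0,0,-1]]'; python3 -c "
from h import *
s=monitor.observe(); T=R.from_quat(np.roll(s['orientation'],-1));print(s['tool_pos'],T.inv().apply(s['wrist_force']),s['wrist_torque'], 'under tip mm',111-(s['tool_pos'][2]-.0277)*1000)"
```

```text
clock: 14.2
tool_pos: [0.5542, -0.2851, 0.1323]
orientation: [0.0, 0.538, 0.843, -0.0]
wrist_force: [-0.4, -0.1, -0.0]
finger_gap: 0.0488
clock: 14.82
tool_pos: [0.5542, -0.2851, 0.1273]
orientation: [0.0, 0.538, 0.843, -0.0]
wrist_force: [0.1, -0.0, -1.0]
finger_gap: 0.0484
[ 0.5542322  -0.28510059  0.12732714] [-0.10512516  0.1113272   1.0052061 ] [0.04831408 0.0376156  0.01898366] under tip mm 11.372864000544368
```

The pad is 11 mm down with no side force, so it is centred. Pressing.

```bash
python3 -m jog '[[0,0,0.2,0,0,0,-1],[0,0,0.2,0,0,0,-1],[0,0,0,0,0,0,-1],[0,0,0,0,0,0,-1],[0,0,0,0,0,0,-1]]'; python3 -m jog '[[0,0,0.2,0,0,0,-1],[0,0,0.2,0,0,0,-1],[0,0,0,0,0,0,-1],[0,0,0,0,0,0,-1],[0,0,0,0,0,0,-1]]'; python3 -m jog '[[0,0,0.2,0,0,0,-1],[0,0,0.2,0,0,0,-1],[0,0,0,0,0,0,-1],[0,0,0,0,0,0,-1],[0,0,0,0,0,0,-1]]'
```

```text
clock: 15.45
tool_pos: [0.5547, -0.2853, 0.1249]
orientation: [0.001, 0.538, 0.843, 0.0]
wrist_force: [-2.0, 1.5, 6.3]
finger_gap: 0.0484
clock: 16.08
tool_pos: [0.5546, -0.2852, 0.1209]
orientation: [0.001, 0.538, 0.843, 0.0]
wrist_force: [-1.2, 1.6, 6.3]
finger_gap: 0.0486
clock: 16.7
tool_pos: [0.5539, -0.2848, 0.114]
orientation: [-0.001, 0.538, 0.843, 0.0]
wrist_force: [1.2, -0.7, -10.2]
finger_gap: 0.0485
```

The force flipped from +6 N to −10 N at 24.7 mm down, which is the click. Pressing on to the stop.

```bash
python3 -m jog '[[0,0,0.2,0,0,0,-1],[0,0,0.2,0,0,0,-1],[0,0,0,0,0,0,-1],[0,0,0,0,0,0,-1],[0,0,0,0,0,0,-1]]'; python3 -m jog '[[0,0,0.2,0,0,0,-1],[0,0,0.2,0,0,0,-1],[0,0,0,0,0,0,-1],[0,0,0,0,0,0,-1],[0,0,0,0,0,0,-1]]'; python3 -m jog '[[0,0,0.2,0,0,0,-1],[0,0,0.2,0,0,0,-1],[0,0,0,0,0,0,-1],[0,0,0,0,0,0,-1],[0,0,0,0,0,0,-1]]'
```

```text
clock: 17.32
tool_pos: [0.5543, -0.2852, 0.1117]
orientation: [0.0, 0.538, 0.843, -0.0]
wrist_force: [-0.7, 0.8, -1.7]
finger_gap: 0.0482
clock: 17.95
tool_pos: [0.5546, -0.2854, 0.1078]
orientation: [0.001, 0.538, 0.843, -0.0]
wrist_force: [-0.0, 0.3, 5.7]
finger_gap: 0.0485
clock: 18.58
tool_pos: [0.5547, -0.2855, 0.1056]
orientation: [0.001, 0.538, 0.843, -0.0]
wrist_force: [-2.6, 2.1, 14.2]
finger_gap: 0.0486
```

```bash
python3 -m jog '[[0,0,0.2,0,0,0,-1],[0,0,0.2,0,0,0,-1],[0,0,0,0,0,0,-1],[0,0,0,0,0,0,-1],[0,0,0,0,0,0,-1]]'; python3 -m jog '[[0,0,0.2,0,0,0,-1],[0,0,0,0,0,0,-1],[0,0,0,0,0,0,-1],[0,0,0,0,0,0,-1],[0,0,0,0,0,0,-1]]'; python3 -c "
from h import *
s=monitor.observe(); print(s['tool_pos'],s['wrist_force'])
im=snap('scene','s9'); cv2.imwrite('pics/s9c.png',cv2.resize(im[180:340,120:300,::-1],(675,600),interpolation=3))"
```

```text
clock: 19.2
tool_pos: [0.5547, -0.2856, 0.1053]
orientation: [0.002, 0.538, 0.843, -0.0]
wrist_force: [-7.3, 4.5, 32.0]
finger_gap: 0.0485
clock: 19.82
tool_pos: [0.5548, -0.2856, 0.1052]
orientation: [0.003, 0.538, 0.843, -0.0]
wrist_force: [-9.4, 4.8, 41.2]
finger_gap: 0.0485
[ 0.55479777 -0.28564334  0.10519609] [-9.42574183  4.75707834 41.21277219]
```

View pics/s9c.png

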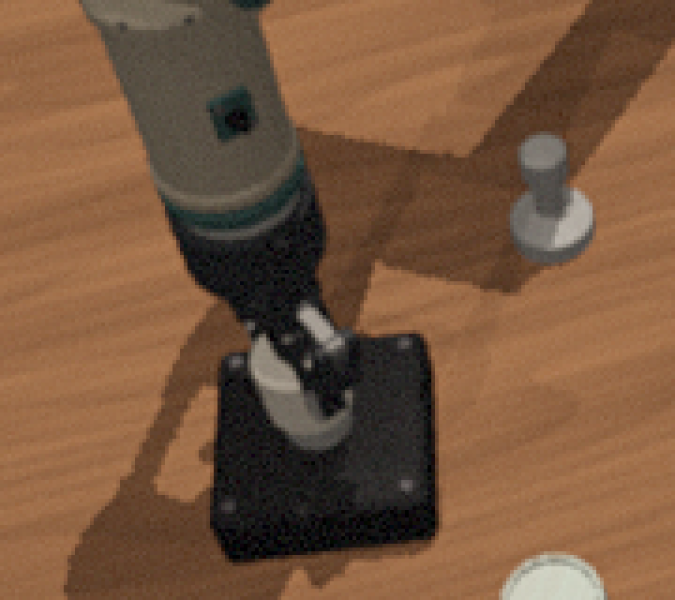

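The pad sits fully down on the ring. The last 6 mm of commanded press moved it only 0.4 mm while the force rose from 14 to 41 N, so the ring is on its stop. Handing in while still pressing.

```bash
python3 -c "
from h import *
print(arm.sign_off())"
```

```text
the job is handed in; nothing more can be done
None
```

I put the chipped pad in the reject bin and pressed the sound pad onto the stud past the click, down to the ring's stop. I handed in with the arm still gripping and pressing, at about 20 s of the 51 s allowed.

- **Chipped pad:** after I let go, the wrist picture showed it standing upright inside the bin.
- **Click:** the wrist force flipped from +6 N to −10 N between readings at about 18 and 25 mm below the stud tip.
- **Ring on its stop:** the underside ended about 33.5 mm below the tip. The last 6 mm of commanded press moved the pad only 0.4 mm, while the force rose from 14 to 41 N.
- **Position estimates:** the cameras disagreed by about 3 mm on where the stud was. I used the middle value, and the pad went over the tip with no side force.
- **Not ideal:** the final press is firmer than needed. It is 41 N vertical with about 10 N sideways, and it goes through the fingers and pad, not the gripper's body. I did not back off, because the task said not to.
- **Bystanders:** none showed signs of being touched, but I took no final picture of the whole counter to confirm it.

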